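# Lock an indexing unit and hold its hand knob home on the D-shaft

### The job

Lock the spindle of the grey indexing unit by throwing its lever fully round into the end notch marked with a small raised stud (the end nearer the robot). Then turn the aluminium hand knob so that its D-shaped bore matches the flat of the spindle's D-shaft, push it onto the shaft and press it fully down against the spring collar; finish while still gripping the knob and holding it pressed home, as if a workmate were about to tighten its grub screw. Leave the lever in the marked notch and do not disturb the grease tin or the loose bearing.

Things in the scene. Friction and masses are not known exactly. Their poses are not given: they have to be found in the camera images.
- index_unit: indexing unit: grey cast box with a steel cover, 150 mm (its x) by 220 mm (its y) over the foot, cover top 55 mm above the bench, heavy and fixed. Origin: centre of its underside. From above, with its x pointing away from the robot, the upright spindle is on the right, at (-10, -50) mm, and the lock lever on the left
- lock_lever (a joint): lock lever's angle about its upright pivot, rad, counterclockwise from above; sprung detent notches at 0 (free), 0.45 (middle, free) and 0.90 (locked, end stop, small brass stud beside it). Starts anywhere from 0 to 0.45. Between notches it resists with up to 0.4 Nm, then pulls in. Locked, its pawl sits between two teeth of the index wheel; going in it turns the wheel up to 12 degrees
- lever_grip (a point): black upright round handle at the end of the lock lever, 16 mm across, 45 mm tall, from 68 to 113 mm above the bench, nothing within 60 mm of it above 80 mm; this point is on its axis, 95 mm above the bench, 90 mm from the pivot axis
- lever_pivot (a point): point on the upright pivot axis of the lock lever, on top of the unit's cover, at (32, -23) mm in the unit's frame; axes as the unit's
- spindle (a joint): angle of the spindle about its upright axis, rad, counterclockwise from above; starts within 0.2 of 0 and turns freely until locked, then held within about 2 degrees of 0
- shaft_tip (a point): centre of the upper end of the spindle's upright steel D-shaft, 108 mm above the bench: 15 mm across, one flat 4 mm from the axis, 2 mm chamfer at the end. Turns with the spindle; z up, x points squarely out of the flat. Below it are the spring collar (32 mm disc) and the 59 mm index wheel, its top 67 mm above the bench
- spring_collar (a joint): travel of the spring collar down the shaft, m: 0 at rest (its top 24 mm below the shaft's tip), 0.008 fully down. The spring pushes back with 5 N at first and 13 N fully down, so the knob rises again when it is let go
- knob: aluminium hand knob upright on the bench, 90 g; fluted grip 36 mm across from 9 to 34 mm height, on a 46 mm skirt 8 mm high with a pointer nose reaching 29 mm from the axis. D-bore through it, 17 mm across, flat 5 mm from the axis (1 mm clearance). Origin: bore axis at the underside; z up; x along the pointer, out of the bore's flat side; fits when x agrees with shaft_tip's x within 8 degrees
- grease_tin: open round steel tin, 76 mm across, 42 mm tall, standing loose near the knob; origin at the centre of its underside
- bearing: ball bearing, 52 mm across, 15 mm thick, lying loose near the knob; origin at the centre of its underside
Things that resemble listed ones, but are neither listed nor needed, are in the scene too. What is shaped like the knob but black, red or turquoise is not meant.

How it is judged:
By the outcome, as a careful person would: the job done as asked, in the order asked, and still so for the second after the job is handed in, while the arm keeps its last pose, push and grip.
It also fails if it takes over 54 s, if anything falls off the work surface, if the arm or the gripper's body presses on something with over 40 N, if the wrist force passes 120 N, or if a joint passes its speed limit or range.

### The arm

A 6-joint arm with a two-finger parallel gripper is mounted at the origin on a cart in front of the work surface, level with it; the furniture and walls round the work are solid. World frame = base frame: x ahead of the robot, y to its left, z up, the work surface at z = 0. Lengths are in mm, angles in rad, forces in N, time in s.
With the tool pointing down it reaches from about 350 to 875 mm from the base axis. Payload 4.2 kg.
Tool frame: the origin (TCP) lies between the finger pads; the fingertips stand 25 mm ahead of it and the grasp point (between the pads) lies 6 mm ahead of it; z points along the fingers, y is the line along which they close (so a half turn about z gives the same grasp; the last joint's range is limited). The gripper opens to 85 mm and grips with 20 to 120 N. Pads are 22 mm wide; open, the fingers measure 114 mm over their backs; the gripper's body (76 mm by 85 mm) begins 54 mm behind the grasp point. The pads swing forward as they close: fully open they stand 13 mm farther back than shut.
Start: joints at [-0.949, 0.385, 0.008, 0, -1.194, -0.259], TCP at [221.822, -584.289, 256.312] pointing down, gripper open.
Joint ranges: [-3.14, 3.14], [-1.21, 2.06], [-1.07, 1.41], [-3.16, 2.05], [-2.99, -0.16], [-3.1, 3.1]. Speed limits (rad/s): [2.79, 2.79, 3.14, 3.14, 3.14, 3.14].

### API

Orientations are given as a unit quaternion [x, y, z, w].
In Python, from bench import arm gives the robot as it stands.
- The arm moves only by the shell command python3 -m pendant 'ROWS'. ROWS is JSON, a list of rows, each a list of 7 numbers: the shift along the tool's x, y, z in m, then the turn, a rotation vector about the tool's x, y, z in degrees, then the finger opening in m, from 0 to 0.0854. In form: [[x, y, z, wx, wy, wz, fingers], ...]. A call has 1 to 12 rows; each row shifts and turns the commanded pose from where the row before left it, along the tool's axes as they then stand; what a row does not reach is not made up. A row lasts 1/10 s, in which the tool goes at most 50 mm and 8.59 degrees, less where a joint would pass 70% of its speed; a pose out of reach is approached as far as the arm can. A call is refused whole if a number of a shift passes 0.05 or a number of a turn 8.59, either way. A call with a gripper value outside its range is refused whole. The fingers move at their own pace and stop on an object; the grip force is fixed at half the most. Time passes only in rows, so rows that do not move let the fingers close. It gives the time, the measured TCP pose, the force, the opening and the grip force at its end, in the units of the state.
- arm.read_state(): the state, without advancing time (a new reading comes with each control period).
- arm.get_image(name): name is "scene" or "top" or "wrist"; returns a dict with "image" (480x640x3 uint8, red, green, blue), "fx", "fy", "cx", "cy" (pixels), "k1" (the pictures are not rectified: a ray, as slopes to the right and down, at radius r is drawn at 1 + k1 r^2 times it, then the intrinsics apply), "xyz" and "rotation" of the camera in the world. Camera axes: x right, y down, z forward; pixel columns grow to the right and rows downward; lengths in mm; the calibration is good to about 2 mm. A picture is of the moment at which its call begins. There is no depth.
- arm.job_done(): hands the job in; it is judged then, once.
The state is a dict: "clock": time; "joints": joint angles; "joint_vel": joint speeds; "joint_efforts": joint torques, N m; "position": TCP position; "ee_rot": TCP orientation; "contact_force": force on the tool from outside, world axes, zero at the start; "wrist_torque": the same for the moment, N m; "gripper_width": finger opening in mm; "grasp_force": force on a finger pad.
Only numpy, scipy, OpenCV 4.12 (cv2) and the standard library are available. Lean on these libraries where they do the work, as an engineer would, in place of code of your own. Each camera call takes 0.05 s, during which the arm holds its last target. There are 200 camera calls.

## Working session

There is one attempt and no reset: what is moved stays moved. The work goes in short steps, Python scripts to look and compute and a shell command to move; the robot and the scene stay as the last step left them, time stands still between calls to the robot, and variables do not carry over. Pictures are saved under pics/ and viewed, at most 10 in all, crops included, and the job is handed in when it is done.

```bash
mkdir -p pics; ls; cat > h.py <<'E'
import numpy as np,cv2
from bench import arm
from scipy.spatial.transform import Rotation as R
def snap(n,f=None):
    d=arm.get_image(n)
    if f: cv2.imwrite('pics/'+f,cv2.cvtColor(d['image'],cv2.COLOR_RGB2BGR))
    return d
def rot(d):
    r=np.array(d['rotation'],float)
    return r if r.shape==(3,3) else R.from_quat(r).as_matrix()
def ray(d,u,v):
    x=(u-d['cx'])/d['fx'];y=(v-d['cy'])/d['fy']
    r0=np.hypot(x,y);r=r0
    for _ in range(20): r=r0/(1+d['k1']*r*r)
    s=1/(1+d['k1']*r*r)
    return np.array(d['xyz'],float),rot(d)@np.array([x*s,y*s,1])
def onz(d,u,v,z):
    o,k=ray(d,u,v); return o+k*(z-o[2])/k[2]
def cross(d1,p1,d2,p2):
    o1,k1=ray(d1,*p1);o2,k2=ray(d2,*p2)
    k1=k1/np.linalg.norm(k1);k2=k2/np.linalg.norm(k2)
    t=np.linalg.lstsq(np.c_[k1,-k2],o2-o1,rcond=None)[0]
    a=o1+k1*t[0];b=o2+k2*t[1]
    return (a+b)/2,np.linalg.norm(a-b)
def proj(d,P):
    c=rot(d).T@(np.array(P,float)-np.array(d['xyz'],float));x,y=c[:2]/c[2]
    s=1+d['k1']*(x*x+y*y)
    return d['cx']+d['fx']*x*s,d['cy']+d['fy']*y*s
E
python3 - <<'E'
from h import *
for n in('top','scene'):
    d=snap(n,n+'0.png');print({k:v for k,v in d.items() if k!='image'})
print(arm.read_state())
E
```

```text
pics
{'fx': 519.4370327951369, 'fy': 519.4370327951369, 'cx': 316.9396455776485, 'cy': 240.95474586221945, 'k1': 0.04478896121887427, 'xyz': array([ 337.48917351, -131.34476481, 1120.40601399]), 'rotation': array([-0.70408921,  0.70567703, -0.04667969,  0.06402594])}
{'fx': 566.0712126220942, 'fy': 566.0712126220942, 'cx': 309.90178371873935, 'cy': 237.22607529105568, 'k1': -0.08739473022374208, 'xyz': array([-100.85690377, -832.94384992, 1222.56377797]), 'rotation': array([ 0.87797228, -0.33313389,  0.11727714, -0.32316028])}
{'clock': 0.1, 'joints': array([-9.49399939e-01,  3.85481560e-01,  6.78955633e-03, -4.22460817e-04,
       -1.19396393e+00, -2.58615455e-01]), 'joint_vel': array([ 3.39763764e-04, -3.54010048e-03,  3.90413163e-03,  1.17084354e-03,
        1.67136220e-03, -7.53819727e-05]), 'joint_efforts': array([ 2.92238028e-04, -3.93318379e+01,  1.88929063e+01,  4.19797003e+00,
       -2.61330017e-03,  1.69550424e-05]), 'position': array([ 221.66728081, -583.88860647,  255.34221171]), 'ee_rot': array([-1.80320687e-01,  9.83607415e-01,  9.24866162e-04, -2.18408502e-04]), 'contact_force': array([ 0.05284518,  0.29048896, -0.72216812]), 'wrist_torque': array([ 0.0246484 , -0.01536813, -0.06007032]), 'grasp_force': 0.0, 'gripper_width': 84.98919289056316}
```

View pics/top0.png

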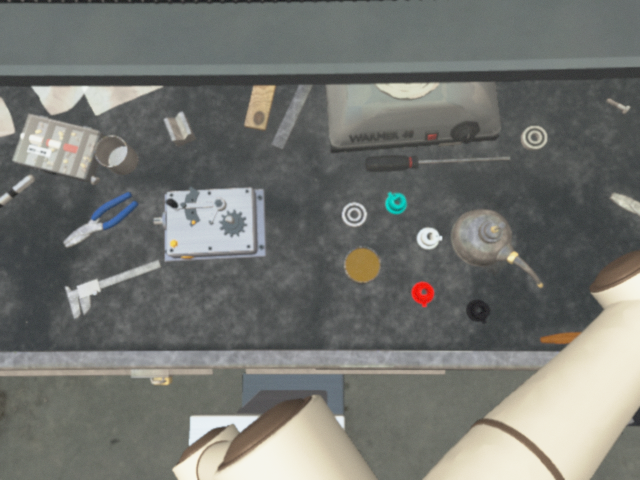

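View pics/scene0.png

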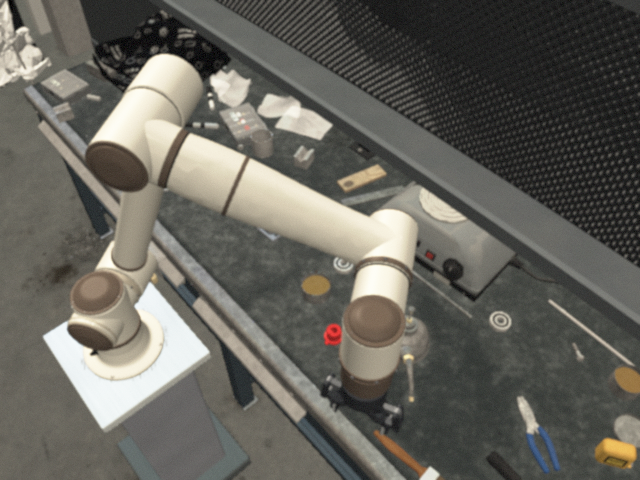

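The top view shows the index unit at (213,222), the spindle wheel at (234,222), the black lever handle at about (172,203), the aluminium knob at (428,238), the tin at (362,265) and the bearing at (354,214). In the scene view the arm hides the unit and the knob.

```bash
python3 - <<'E'
from h import *
d=snap('top');im=cv2.cvtColor(d['image'],cv2.COLOR_RGB2BGR)
a=cv2.resize(im[175:275,145:275],None,fx=4,fy=4,interpolation=cv2.INTER_CUBIC)
b=cv2.resize(im[205:270,400:460],None,fx=4,fy=4,interpolation=cv2.INTER_CUBIC)
o=np.zeros((400,780,3),np.uint8);o[:,:520]=a;o[:260,530:770]=b
cv2.imwrite('pics/crop.png',o)
for n,u,v,z in[('knob',428,238,30),('spindle',234,222,67),('unit',213,222,55),('grip',172,203,113),('tin',362,265,42),('bear',354,214,15),('c1',165,190,55),('c2',254,190,55),('c3',167,258,55),('c4',254,254,55)]:
    print(n,onz(d,u,v,z).round())
E
```

```text
knob [ 515. -339.   30.]
spindle [544.  66.  67.]
unit [547. 113.  55.]
grip [575. 182. 113.]
tin [ 457. -199.   42.]
bear [ 571. -185.   15.]
c1 [616. 216.  55.]
c2 [616.  28.  55.]
c3 [471. 206.  55.]
c4 [479.  25.  55.]
```

View pics/crop.png

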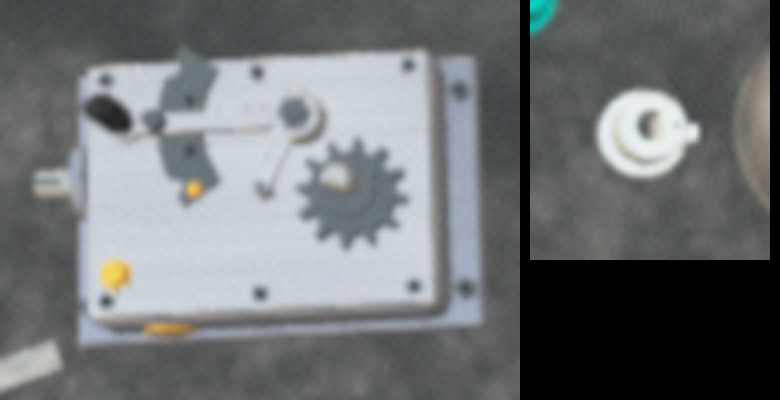

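The crop shows the lever pivot at (219,204) in full-image pixels and the handle top at about (170,201). The stud is at (193,222), the shaft tip at (229,219), and the knob's pointer is to image right.

```bash
cat >> h.py <<'E'
def to(P=None,yaw_x=None):
    """tool-frame shift (m) and turn (deg) from measured pose; yaw_x: desired world heading of tool x, tool down"""
    s=arm.read_state();M=R.from_quat(s['ee_rot'])
    if P is not None: print('shift',(M.inv().apply(np.array(P)-s['position'])/1000).round(4))
    a=np.radians(yaw_x) if yaw_x is not None else np.arctan2(*M.as_matrix()[1::-1,0])
    D=R.from_matrix(np.array([[np.cos(a),np.sin(a),0],[np.sin(a),-np.cos(a),0],[0,0,-1]]))
    print('turn',(M.inv()*D).as_rotvec(degrees=True).round(2),'xhead',np.degrees(np.arctan2(*M.as_matrix()[1::-1,0])).round(2))
E
python3 - <<'E'
from h import *
d=snap('wrist');s=arm.read_state();M=R.from_quat(s['ee_rot'])
print(M.inv().apply(d['xyz']-s['position']),(M.inv()*R.from_quat(d['rotation'])).as_matrix().round(3),d['fx'],d['cx'],d['cy'])
to([500,-340,256],180)
E
```

```text
[  83.2527482    -0.87313076 -118.03856346] [[-0.001 -0.946 -0.325]
 [ 1.    -0.001 -0.   ]
 [-0.    -0.325  0.946]] 349.1681655914132 319.1334405344477 237.0549794910056
shift [-3.468e-01  1.294e-01 -2.000e-04]
turn [ 7.000e-02 -2.000e-02  2.078e+01] xhead -159.22
```

```bash
python3 -m pendant '[[-0.035,0.013,0,0,0,0,0.085],[-0.035,0.013,0,0,0,0,0.085],[-0.035,0.013,0,0,0,0,0.085],[-0.035,0.013,0,0,0,0,0.085],[-0.035,0.013,0,0,0,0,0.085],[-0.035,0.013,0,0,0,0,0.085],[-0.035,0.013,0,0,0,0,0.085],[-0.035,0.013,0,0,0,0,0.085],[-0.035,0.013,0,0,0,7,0.085],[-0.035,0.013,0,0,0,7,0.085],[0,0,0,0,0,7,0.085],[0,0,0,0,0,0,0.085]]'
python3 - <<'E'
from h import *
d=snap('wrist','w1.png');to([520,110,300],180)
print(proj(d,[515,-339,30]))
E
```

```text
clock: 1.4
position: [506.4, -341.2, 255.8]
ee_rot: [0.001, 1.0, 0.0, -0.0]
contact_force: [0.2, -1.0, 0.2]
gripper_width: 84.9
grasp_force: 0.0
shift [-0.0139  0.4518 -0.0439]
turn [ 0.02 -0.05 -0.03] xhead 179.97
(np.float64(322.01744649794034), np.float64(212.6059210827455))
```

View pics/w1.png

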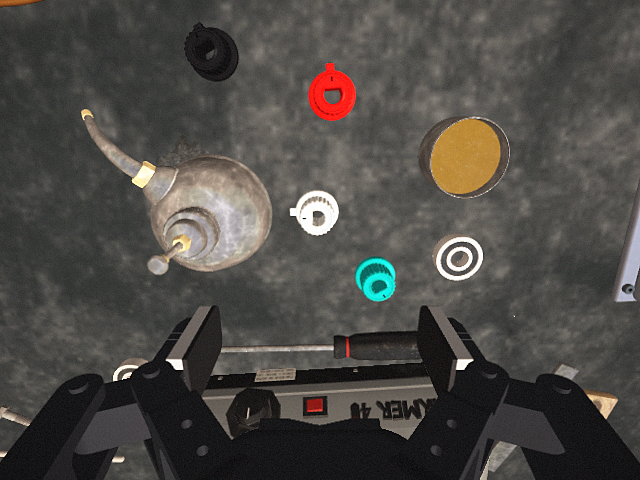

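The wrist view shows the knob at (318,212) with its pointer to the left. The oil can is close on that side, with its edge at about x=271, so I'll grip the knob along world x. Next I'll look at the unit.

```bash
python3 -m pendant '[[0,0.038,-0.004,0,0,0,0.085],[0,0.038,-0.004,0,0,0,0.085],[0,0.038,-0.004,0,0,0,0.085],[0,0.038,-0.004,0,0,0,0.085],[0,0.038,-0.004,0,0,0,0.085],[0,0.038,-0.004,0,0,0,0.085],[0,0.038,-0.004,0,0,0,0.085],[0,0.038,-0.004,0,0,0,0.085],[0,0.038,-0.004,0,0,0,0.085],[0,0.038,-0.004,0,0,0,0.085],[0,0.038,-0.004,0,0,0,0.085],[0,0,0,0,0,0,0.085]]'
python3 - <<'E'
from h import *
import pickle
d=snap('wrist','w2.png');pickle.dump(d,open('w2.pkl','wb'))
E
```

```text
clock: 2.65
position: [507.4, 78.3, 301.0]
ee_rot: [-0.001, 1.0, 0.0, 0.001]
contact_force: [0.2, 0.7, -0.3]
gripper_width: 84.9
grasp_force: 0.0
```

View pics/w2.png

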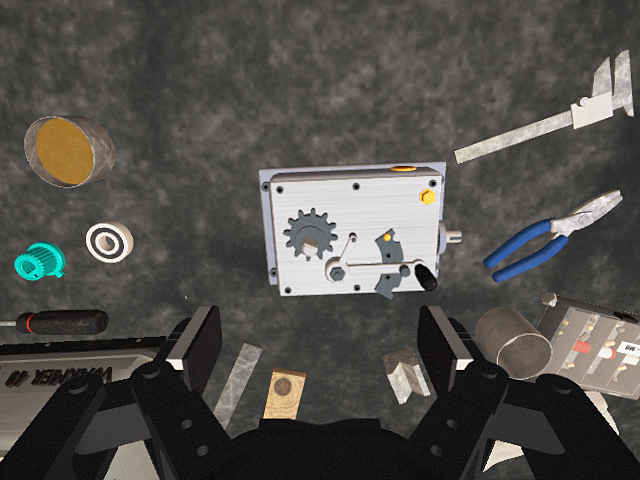

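w2 shows the lever handle from its base at (417,266) to its top at (432,284), the pivot nut at (337,271) and the stud at (387,237). The wheel centre is at about (310,235), and the shaft leans from there to about (309,252).

```bash
python3 - <<'E'
from h import *
import pickle
w=pickle.load(open('w2.pkl','rb'));t=snap('top')
f=lambda a,b:(a/4+145,b/4+175)
S=[((280,190),f(105,300)),((356,186),f(260,293)),((432,183),f(413,286)),((289,291),f(105,80)),((356,288),f(257,72))]
# note: w2 image is turned 180 deg to top: match left<->right
S=[((280,190),f(413,286)),((356,186),f(260,293)),((432,183),f(105,300)),((289,291),f(408,66)),((356,288),f(257,72))]
for a,b in S:
    p,g=cross(w,a,t,b);print('screw',p.round(1),g.round(1),onz(w,*a,55).round(1),onz(t,*b,55).round(1))
def dark(d,box):
    u0,v0,u1,v1=box;im=d['image'][v0:v1,u0:u1].max(2)
    n,l,s,c=cv2.connectedComponentsWithStats((im<70).astype(np.uint8))
    for i in range(1,n):
        if s[i,4]>25: print('  blob',s[i],c[i]+[u0,v0])
    i=1+np.argmax(s[1:,4]);return c[i]+[u0,v0]
a=dark(w,(405,255,450,300));b=dark(t,(160,192,185,212))
print('grip',cross(w,a,t,b))
print('pivot',cross(w,(337,271),t,f(296,112)),'stud',cross(w,(387,237),t,f(193,188)),'tip',cross(w,(309,254),t,f(337,178)))
im=cv2.cvtColor(w['image'],cv2.COLOR_RGB2BGR)[175:300,265:450]
cv2.imwrite('pics/c2.png',cv2.resize(im,None,fx=4,fy=4,interpolation=cv2.INTER_CUBIC))
E
```

```text
screw [495.1  37.   61.2] 2.3 [497.5  36.5  55. ] [494.8  37.7  55. ]
screw [490.6 115.2  65.1] 1.3 [493.1 116.5  55. ] [491.5 117.3  55. ]
screw [485.3 189.8  77.7] 2.0 [489.8 196.3  55. ] [488.2 197.8  55. ]
screw [611.5  42.5  62.4] 2.8 [616.5  42.7  55. ] [612.4  42.7  55. ]
screw [606.2 119.4  67.4] 0.4 [612.6 120.7  55. ] [609.5 122.6  55. ]
  blob [  0   9  45  36 823] [426.92223572 286.4690158 ]
  blob [12  9 13 11 70] [179.84285714 208.04285714]
grip (array([549.53990486, 154.88666693, 174.91434356]), np.float64(13.229668536837563))
pivot (array([583.81521198,  97.55150196,  70.98104868]), np.float64(0.6194617399182762)) stud (array([543.49210029, 149.04301491,  73.58343997]), np.float64(0.37471729867766607)) tip (array([540.307173  ,  66.90782643, 123.98862979]), np.float64(5.089960179095335))
```

View pics/c2.png

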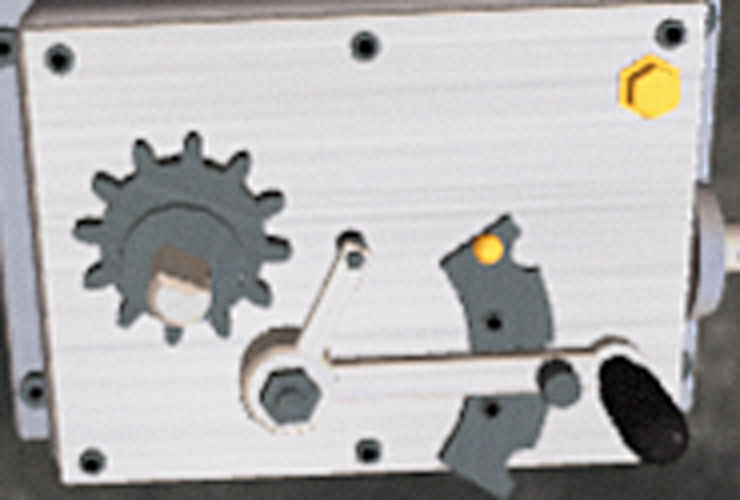

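The crop shows the lever pointing right, with the brass stud at (387,237) beside the end notch, and the handle running from (418,268) at the base to (430,285) at the top. The D-shaft's flat faces up in the image, towards the robot.

```bash
python3 - <<'E'
from h import *
import pickle
w=pickle.load(open('w2.pkl','rb'));t=snap('top')
pv=np.array([584.3,97.7])
for n,p in[('base',onz(w,418.3,268,68)),('top',onz(w,430,285,113)),('topT',onz(t,169.5,202,113)),('stud',onz(w,387,237,70)),('ntch',onz(w,265+515/4,175+252/4,66)),('bolt',onz(w,265+558/4,175+382/4,72))]:
    v=p[:2]-pv;print(n,p.round(1),np.hypot(*v).round(1),np.degrees(np.arctan2(v[1],v[0])).round(1))
for a in(25.8,51.6):pass
to([580,188,200],180)
E
```

```text
base [581.4 186.9  68. ] 89.2 91.9
top [579.4 186.  113. ] 88.5 93.2
topT [576.6 187.5 113. ] 90.1 94.9
stud [544.6 149.6  70. ] 65.3 127.4
ntch [547.1 157.8  66. ] 70.6 121.7
bolt [582.5 170.8  72. ] 73.1 91.4
shift [-0.0728  0.1131  0.1002]
turn [-0.01 -0.02 -0.17] xhead 179.83
```

```bash
python3 -m pendant '[[-0.018,0.028,0.02,0,0,0,0.045],[-0.018,0.028,0.02,0,0,0,0.045],[-0.018,0.028,0.02,0,0,0,0.045],[-0.018,0.028,0.02,0,0,0,0.045],[0,0,0,0,0,-8.4,0.045],[0,0,0,0,0,-8.4,0.045],[0,0,0,0,0,-8.4,0.045],[0,0,0,0,0,-8.4,0.045],[0,0,0,0,0,-8.4,0.045],[0,0,0,0,0,-8.4,0.045],[0,0,0,0,0,-8.4,0.045],[0,0,0,0,0,-8.4,0.045]]'
python3 -m pendant '[[0,0,0,0,0,-8.4,0.045],[0,0,0,0,0,-8.4,0.045],[0,0,0,0,0,-8.4,0.045],[0,0,0,0,0,0,0.045],[0,0,0,0,0,0,0.045]]'
python3 - <<'E'
from h import *
d=snap('wrist','w3.png');to([580,187.5,105],273);print(proj(d,[580,187.5,113]))
E
```

```text
clock: 4.0
position: [579.9, 185.4, 220.1]
ee_rot: [-0.554, 0.833, -0.0, -0.0]
contact_force: [-0.3, -0.3, 0.3]
gripper_width: 44.8
grasp_force: 0.0
clock: 4.5
position: [579.8, 186.2, 220.2]
ee_rot: [0.719, -0.695, -0.0, 0.0]
contact_force: [0.3, 0.2, -0.2]
gripper_width: 45.3
grasp_force: 0.0
shift [-0.001  -0.0003  0.1152]
turn [ 0.02 -0.01 -1.02] xhead -88.02
(np.float64(319.99559584578355), np.float64(248.53911611596683))
```

View pics/w3.png

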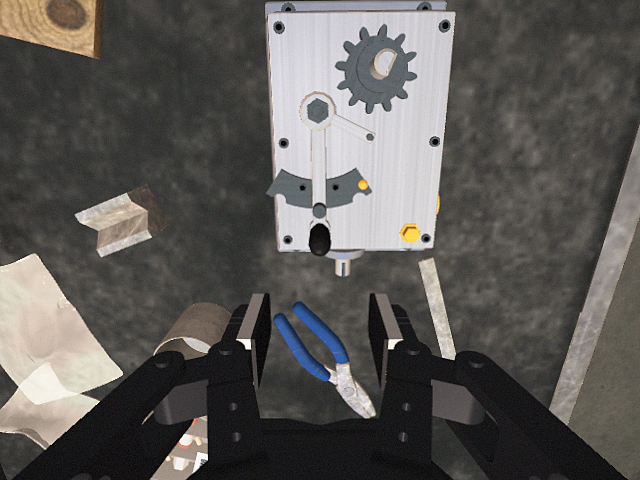

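The view shows the handle top at about (320,247), matching the prediction, and the lever at mid-plate. I'll descend around the handle, narrow the fingers and sweep the arc.

```bash
python3 -m pendant '[[0,0,0.039,0,0,0,0.045],[0,0,0.038,0,0,0,0.045],[0,0,0.038,0,0,0,0.045],[0,0,0,0,0,0,0.026],[0,0,0,0,0,0,0.026],[0,0,0,0,0,0,0.026],[0,0,0,0,0,0,0.026]]'
python3 -m pendant '[[0,0.0047,0,0,0,-3,0.026],[0,0.0047,0,0,0,-3,0.026],[0,0.0047,0,0,0,-3,0.026],[0,0.0047,0,0,0,-3,0.026],[0.0005,0.0047,0,0,0,-3,0.026],[0.0005,0.0047,0,0,0,-3,0.026],[0,0.0047,0,0,0,-3,0.026],[0,0.0047,0,0,0,-3,0.026]]'
```

```text
clock: 5.25
position: [580.9, 188.2, 107.8]
ee_rot: [0.72, -0.694, 0.001, -0.002]
contact_force: [0.7, 0.5, -0.1]
gripper_width: 25.7
grasp_force: 0.0
clock: 6.05
position: [544.4, 179.1, 107.3]
ee_rot: [0.85, -0.528, 0.001, -0.002]
contact_force: [-0.0, -0.8, -0.1]
gripper_width: 25.9
grasp_force: 0.0
```

```bash
python3 -m pendant '[[0,0.0047,0,0,0,-3,0.026],[0,0.0035,0,0,0,-2,0.026],[0,0,0,0,0,0,0.026]]'
python3 -m pendant '[[0,0.003,0,0,0,-2,0.026],[0,0,0,0,0,0,0.026]]'
python3 -c "
from h import *
d=snap('wrist','w4.png')
im=cv2.cvtColor(d['image'],cv2.COLOR_RGB2BGR)
cv2.imwrite('pics/w4.png',im)"
```

```text
clock: 6.35
position: [536.7, 175.0, 107.1]
ee_rot: [0.871, -0.491, 0.001, -0.001]
contact_force: [0.8, 0.3, 0.0]
gripper_width: 25.7
grasp_force: 0.0
clock: 6.55
position: [536.4, 174.6, 107.2]
ee_rot: [0.88, -0.476, 0.002, -0.003]
contact_force: [3.3, 2.5, -0.5]
gripper_width: 25.9
grasp_force: 2.3
```

View pics/w4.png

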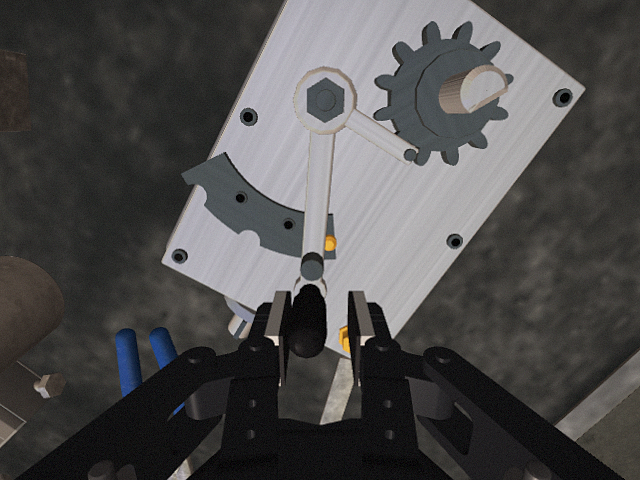

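The lever is now beside the brass stud at (329,243), and its pawl at (410,155) is in the wheel's teeth. I'll press a little more to confirm the stop.

```bash
python3 -m pendant '[[0,0.003,0,0,0,0,0.026],[0,0.003,0,0,0,0,0.026],[0,0,0,0,0,0,0.026]]'
python3 -m pendant '[[0,-0.005,0,0,0,0,0.03],[0,-0.005,0,0,0,0,0.036],[0,0,0,0,0,0,0.036],[0,0,-0.04,0,0,0,0.036],[0,0,-0.04,0,0,0,0.036],[0,0,-0.04,0,0,0,0.036],[0,0,-0.03,0,0,0,0.06]]'
python3 -c "
from h import *
to([500,90,300],180)"
```

```text
clock: 6.9
position: [535.9, 174.4, 107.5]
ee_rot: [0.88, -0.475, 0.005, -0.009]
contact_force: [16.0, 7.5, -9.6]
gripper_width: 26.4
grasp_force: 8.5
clock: 7.6
position: [536.7, 174.9, 258.0]
ee_rot: [0.88, -0.476, 0.0, -0.0]
contact_force: [-0.1, 0.5, 0.3]
gripper_width: 49.6
grasp_force: 0.0
shift [ 0.051   0.0771 -0.0421]
turn [-5.0000e-02  7.0000e-02  1.2317e+02] xhead -56.83
```

```bash
python3 -m pendant '[[0.022,0.017,0.02,0,0,0,0.06],[0.022,0.017,0.03,0,0,0,0.06],[0.022,0.018,0.03,0,0,0,0.06],[0,0,0.026,0,0,0,0.06],[0,0,0,0,0,0,0.06],[0,0,0,0,0,0,0.06]]'
python3 - <<'E'
from h import *
import pickle
d=snap('wrist');pickle.dump(d,open('s1.pkl','wb'))
s=arm.read_state();print(s['position'],s['contact_force'])
u,v=proj(d,[544.2,68.9,108]);print(u,v)
u,v=int(u),int(v)
im=cv2.cvtColor(d['image'],cv2.COLOR_RGB2BGR)[v-75:v+75,u-100:u+100]
cv2.imwrite('pics/s1.png',cv2.resize(im,None,fx=4,fy=4,interpolation=cv2.INTER_CUBIC));print(u-100,v-75)
E
```

```text
clock: 8.2
position: [529.7, 91.5, 149.7]
ee_rot: [0.88, -0.476, -0.0, 0.0]
contact_force: [0.4, 0.0, 0.5]
gripper_width: 59.9
grasp_force: 0.0
[530.35017847  92.04403085 150.56722177] [ 0.42221263 -1.0632313   0.45870622]
320.16613629897824 242.9111536429362
220 167
```

View pics/s1.png

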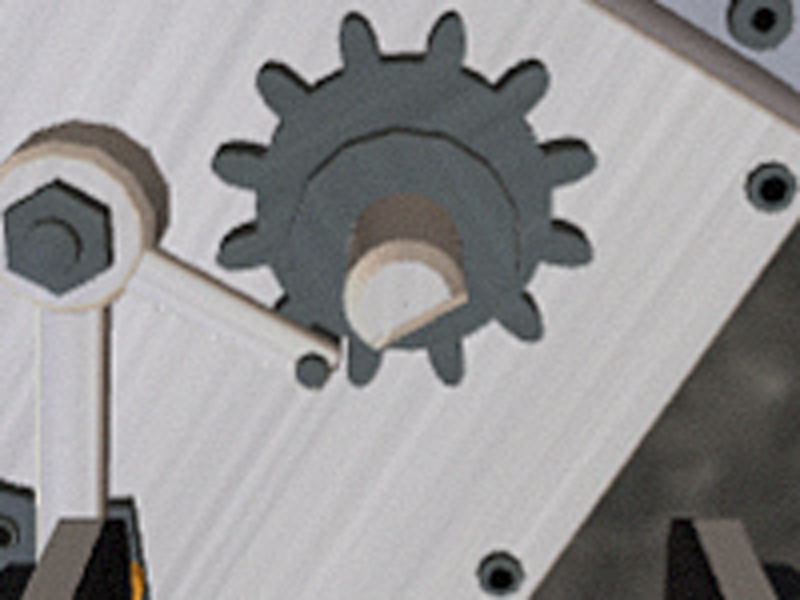

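s1 shows the D-tip with its centre at about (405,300) in the crop and its flat edge running from (378,347) to (467,298).

```bash
python3 - <<'E'
from h import *
import pickle
d=pickle.load(open('s1.pkl','rb'))
c=lambda a,b,z=108:onz(d,220+a/4,167+b/4,z)
A,B=c(378,347),c(467,298);e=B-A;print(A,B,np.hypot(*e[:2]))
n=np.degrees(np.arctan2(e[1],e[0]));print('normals',n+90,n-90)
# sub-pixel: threshold bright tip face, flat side points by line fit
g=cv2.cvtColor(d['image'],cv2.COLOR_RGB2GRAY);roi=g[215:265,295:345]
for T in(120,140,160,180):
    m=(roi>T).astype(np.uint8);k,l,s,cc=cv2.connectedComponentsWithStats(m)
    i=l[27,27]
    if i==0: continue
    cn=max(cv2.findContours((l==i).astype(np.uint8),cv2.RETR_EXTERNAL,cv2.CHAIN_APPROX_NONE)[0],key=len)[:,0]+[295,215]
    P=np.array([onz(d,u,v,108)[:2] for u,v in cn])
    cen=np.array([544.2,68.9]);a,b=A[:2],B[:2];t=(b-a)/np.hypot(*(b-a));nn=np.array([t[1],-t[0]])
    q=P[(abs((P-a)@nn)<1.2)&((P-a)@t>1)&((P-a)@t<np.hypot(*(b-a))-1)]
    vx,vy,x0,y0=cv2.fitLine(q.astype(np.float32),cv2.DIST_HUBER,0,.01,.01).ravel()
    (ex,ey),r=cv2.minEnclosingCircle(P.astype(np.float32))
    print(T,s[i,4],len(q),np.degrees(np.arctan2(vy,vx)),'circle',ex,ey,r)
print('centre guess',c(405,300))
to([500,-340,200],270)
E
```

```text
[543.43002125  75.17304746 108.        ] [537.84236208  63.88181641 108.        ] 12.598167867955963
normals -26.329295281670355 -206.32929528167034
120 1017 21 63.127666 circle 541.5645141601562 73.51653289794922 13.522605895996094
140 500 21 63.981712 circle 544.4016723632812 68.06108856201172 7.410225868225098
160 406 16 62.749683 circle 544.5358276367188 68.15855407714844 7.089871883392334
180 326 1 5.450837 circle 545.3465576171875 68.8329849243164 6.320835113525391
centre guess [544.01632674  68.21727386 108.        ]
shift [ 0.3448  0.2621 -0.0496]
turn [-1.000e-01 -1.000e-02  3.323e+01] xhead -56.77
```

The shaft centre is about (544.2,68.1) and its flat faces heading 153°. Next, the knob.

```bash
python3 -m pendant '[[0.029,0.021,-0.02,0,0,0,0.06],[0.029,0.021,-0.02,0,0,0,0.06],[0.029,0.021,-0.01,0,0,0,0.06],[0.029,0.021,0,0,0,0,0.06],[0.029,0.021,0,0,0,0,0.06],[0.029,0.021,0,0,0,0,0.06],[0.029,0.021,0,0,0,0,0.06],[0.029,0.021,0,0,0,0,0.06],[0.029,0.021,0,0,0,0,0.06],[0.029,0.021,0,0,0,0,0.06],[0.029,0.02,0,0,0,0,0.06],[0.029,0.02,0,0,0,0,0.06]]'
python3 -m pendant '[[0,0,0,0,0,8.4,0.06],[0,0,0,0,0,8.4,0.06],[0,0,0,0,0,8.4,0.06],[0,0,0,0,0,8.4,0.06],[0,0,0,0,0,8.4,0.06],[0,0,0,0,0,8.4,0.06],[0,0,0,0,0,8.4,0.06],[0,0,0,0,0,8.4,0.06],[0,0,0,0,0,8.4,0.06],[0,0,0,0,0,0,0.06],[0,0,0,0,0,0,0.06]]'
cat >> h.py <<'E'
def knob(d,z=34,P0=(515,-339)):
    u,v=map(int,proj(d,[*P0,z]));g=cv2.cvtColor(d['image'],cv2.COLOR_RGB2HSV)
    m=((g[...,2]>150)&(g[...,1]<60)).astype(np.uint8)
    roi=np.zeros_like(m);cv2.circle(roi,(u,v),50,1,-1);m&=roi
    n,l,s,c=cv2.connectedComponentsWithStats(m);i=1+np.argmax(s[1:,4])
    cs,h=cv2.findContours((l==i).astype(np.uint8),cv2.RETR_CCOMP,cv2.CHAIN_APPROX_NONE)
    print('blob',s[i],c[i].round(1),'pred',u,v)
    for k,cn in enumerate(cs):
        if len(cn)>12: print('  ','hole' if h[0][k][3]>=0 else 'outer',len(cn),cv2.contourArea(cn),cv2.minEnclosingCircle(cn))
    return m,l==i
E
python3 - <<'E'
from h import *
import pickle
d=snap('wrist');pickle.dump(d,open('k1.pkl','wb'));print(arm.read_state()['position'],arm.read_state()['joints'].round(2))
m,b=knob(d)
g=cv2.cvtColor(d['image'],cv2.COLOR_RGB2GRAY)
ys,xs=np.where(b);y0,x0=ys.min()-4,xs.min()-4
for r in g[y0:ys.max()+4:2,x0:xs.max()+4:2]: print(' '.join('%3d'%q for q in r))
print(x0,y0);to([515,-339,150],228)
E
```

```text
clock: 9.45
position: [511.9, -337.8, 201.7]
ee_rot: [0.88, -0.475, 0.002, -0.0]
contact_force: [-0.2, 1.1, 0.3]
gripper_width: 60.0
grasp_force: 0.0
clock: 10.55
position: [511.6, -336.3, 200.7]
ee_rot: [-0.405, 0.914, -0.001, 0.001]
contact_force: [0.1, -0.1, -0.3]
gripper_width: 59.7
grasp_force: 0.0
[ 511.4393916  -336.35369916  200.38386126] [-0.32  0.41 -0.11  0.   -1.06 -0.42]
blob [ 283  187   51   54 1964] [307.2 212.3] pred 315 221
   outer 160 2072.0 ((304.0769348144531, 211.65383911132812), 29.43272590637207)
   hole 52 146.0 ((306.5, 219.5), 10.12432861328125)
   hole 32 43.0 ((322.5, 203.5), 7.382511615753174)
   hole 15 20.5 ((315.0, 198.5), 3.6401548385620117)
   hole 13 14.5 ((309.5, 197.0), 3.0414812564849854)
 78  84  82  81  85  87  85  88  90  94  99  90  91  83  78  78  95  96  99  96  97  93  97 104 101 102  96 100 101
 73  78  77  71  75  78  75  82  84  90  85  81  81  68  81  77  88  93 100  96 100  86 100 102  99  99  98 102 108
 71  74  80  77  50 231  98  71  82  81  83  99 126 141 157 159 145 121 119 108 105  93 103 102 102  88  90  94 102
 68  79  67  5
[... 2612 characters left out ...]
1 243 238 255 109  68  71  73  72  81  88
 87  85  83  79  78  80  69  67 244 255 233 247 253 253 252 253 252 245 241 249 255 253  58  79  74  78  78  84  94
 92  82  83  79  82  79  78  75  95 252 255 254 243 233 241 236 237 246 255 255  54  62  71  78  78  80  85  92 109
 86  82  80  76  76  77  75  77  74  70  69 247 235 255 255 245 254 243  62  84  86  79  71  81  81  85  92 102 106
 89  85  85  81  76  73  82  81  80  81  81  74  74  64  66  69  69  77  95 105 100  86  80  77  80  87  93  96  96
 88  82  79  79  78  76  75  76  73  80  84  83  82  80  82  85  91  95 100  96  98  90  85  79  79  84  86  96  99
279 183
shift [-0.0004 -0.0043  0.0504]
turn [-0.09  0.04 -0.23] xhead -132.23
```

```bash
cat > kn.py <<'E'
from h import *
from scipy.optimize import least_squares
def circ(P,r,c0):
    return least_squares(lambda c:np.hypot(*(P-c).T)-r,c0,loss='soft_l1',f_scale=.3).x
def bore(d,zt=34,P0=(515,-339)):
    u,v=map(int,proj(d,[*P0,zt]));x0,y0=u-60,v-60
    g=cv2.cvtColor(d['image'],cv2.COLOR_RGB2GRAY)[y0:y0+120,x0:x0+120]
    G=cv2.resize(g,None,fx=4,fy=4,interpolation=cv2.INTER_CUBIC)
    cs=cv2.findContours((G<205).astype(np.uint8),cv2.RETR_CCOMP,cv2.CHAIN_APPROX_NONE)[0]
    cand=[c for c in cs if 1500<cv2.contourArea(c)<20000]
    best=None
    for c in cand:
        (a,b),r=cv2.minEnclosingCircle(c);f=cv2.contourArea(c)/(np.pi*r*r)
        if f>.6 and (best is None or f>best[0]): best=(f,c)
    c=best[1][:,0]
    P=np.array([onz(d,(a+.5)/4-.5+x0,(b+.5)/4-.5+y0,zt)[:2] for a,b in c])
    cen=P.mean(0)
    for _ in range(10):
        rr=np.hypot(*(P-cen).T);k=rr>7.9
        cen=circ(P[k],8.5,cen) if k.sum()>20 else cen
    q=P[np.hypot(*(P-cen).T)<7.0]
    vx,vy,a,b=cv2.fitLine(q.astype(np.float32),cv2.DIST_HUBER,0,.01,.01).ravel()
    n=np.array([vy,-vx]);n*=np.sign(n@(np.array([a,b])-cen))
    pix=np.mean([[(i+.5)/4-.5+x0,(j+.5)/4-.5+y0] for i,j in c],0)
    print('bore',cen.round(2),'n',len(P),len(q),'flat dist',((np.array([a,b])-cen)@n).round(2),'heading',np.degrees(np.arctan2(n[1],n[0])).round(2),'pix',pix.round(2),'fill',best[0])
    return cen,pix
E
python3 - <<'E'
from kn import *
import pickle
d=pickle.load(open('k1.pkl','rb'))
cen,_=bore(d)
m,b=knob(d)
cs=cv2.findContours(b.astype(np.uint8),cv2.RETR_EXTERNAL,cv2.CHAIN_APPROX_NONE)[0][0][:,0]
P=np.array([onz(d,*p,8)[:2] for p in cs]);r=np.hypot(*(P-cen).T)
c2=circ(P,23,cen);r=np.hypot(*(P-c2).T);t=P[r>26.5];m=t.mean(0)-c2
print('skirt',c2,'pointer',np.degrees(np.arctan2(m[1],m[0])),r.max(),len(t))
E
```

```text
bore [ 519.8  -344.62] n 208 36 flat dist 4.95 heading -87.86 pix [308.15 221.5 ] fill 0.8109323330714048
blob [ 283  187   51   54 1964] [307.2 212.3] pred 315 221
   outer 160 2072.0 ((304.0769348144531, 211.65383911132812), 29.43272590637207)
   hole 52 146.0 ((306.5, 219.5), 10.12432861328125)
   hole 32 43.0 ((322.5, 203.5), 7.382511615753174)
   hole 15 20.5 ((315.0, 198.5), 3.6401548385620117)
   hole 13 14.5 ((309.5, 197.0), 3.0414812564849854)
skirt [ 519.89758134 -344.70875515] pointer -69.44213771693428 29.63896851680296 17
```

```bash
python3 -m pendant '[[0,-0.003,0.035,0,0,0,0.06],[0,0,0.035,0,0,0,0.06],[0,0,0.03,0,0,0,0.06],[0,0,0,0,0,0,0.06],[0,0,0,0,0,0,0.06]]'
python3 - <<'E'
from kn import *
import pickle
d1=pickle.load(open('k1.pkl','rb'));d=snap('wrist');pickle.dump(d,open('k2.pkl','wb'))
_,p1=bore(d1);c,p2=bore(d);print(cross(d1,p1,d,p2))
to([*c,40],228)
E
```

```text
clock: 11.1
position: [513.6, -338.8, 99.9]
ee_rot: [-0.404, 0.915, -0.0, -0.0]
contact_force: [0.6, 0.4, 0.8]
gripper_width: 60.0
grasp_force: 0.0
bore [ 519.8  -344.62] n 208 36 flat dist 4.95 heading -87.86 pix [308.15 221.5 ] fill 0.8109323330714048
bore [ 519.74 -344.5 ] n 296 49 flat dist 5.2 heading -89.52 pix [307.84 271.76] fill 0.7735816361930854
(array([ 519.9135714 , -343.361339  ,   33.46393308]), np.float64(0.045347251262565565))
shift [ 0.0004 -0.0075  0.0611]
turn [-0.17  0.03 -0.32] xhead -132.32
```

```bash
python3 -m pendant '[[0,-0.0075,0.02,0,0,0,0.06],[0,0,0.025,0,0,0,0.06],[0,0,0.02,0,0,0,0.06],[0,0,0,0,0,0,0.06],[0,0,0,0,0,0,0.06]]'
python3 - <<'E'
from h import *
to([519.8,-344.5,35],228)
E
```

```text
clock: 11.65
position: [519.9, -344.2, 36.3]
ee_rot: [-0.404, 0.915, -0.001, 0.001]
contact_force: [-0.1, -1.3, 0.1]
gripper_width: 59.7
grasp_force: 0.0
shift [ 0.0003 -0.0001  0.0013]
turn [-0.18  0.04 -0.36] xhead -132.35
```

```bash
python3 -m pendant '[[0,0,0.001,0,0,0,0.045],[0,0,0,0,0,0,0.038],[0,0,0,0,0,0,0.02],[0,0,0,0,0,0,0.01],[0,0,0,0,0,0,0],[0,0,0,0,0,0,0],[0,0,0,0,0,0,0]]'
python3 -m pendant '[[0,0,-0.01,0,0,0,0],[0,0,-0.02,0,0,0,0],[0,0,-0.04,0,0,0,0],[0,0,-0.04,0,0,0,0],[0,0,-0.04,0,0,0,0],[0,0,0,0,0,0,0]]'
python3 - <<'E'
from kn import *
import pickle
s=arm.read_state();d=snap('wrist');pickle.dump(d,open('k3.pkl','wb'))
z=s['position'][2]-1.3
print(s['position'],s['gripper_width'],s['grasp_force'])
try: bore(d,zt=s['position'][2]-1.3,P0=s['position'][:2])
except Exception as e: print(e)
u,v=map(int,proj(d,s['position']));print(u,v)
im=cv2.cvtColor(d['image'],cv2.COLOR_RGB2BGR)[v-90:v+60,u-100:u+100]
cv2.imwrite('pics/k3.png',cv2.resize(im,None,fx=4,fy=4,interpolation=cv2.INTER_CUBIC));print(u-100,v-75)
to([530,68,230],110.5)
E
```

```text
clock: 12.35
position: [519.7, -344.0, 35.2]
ee_rot: [-0.404, 0.915, -0.001, 0.001]
contact_force: [-0.2, 1.3, 6.6]
gripper_width: 34.1
grasp_force: 60.4
clock: 12.95
position: [521.6, -345.2, 190.9]
ee_rot: [-0.404, 0.915, -0.005, 0.004]
contact_force: [0.4, -0.4, 0.1]
gripper_width: 34.1
grasp_force: 60.0
[ 521.60310585 -345.17783076  190.9131819 ] 34.1185770550707 60.01277698902413
bore [ 522.04 -346.32] n 408 73 flat dist 4.94 heading -90.0 pix [321.3  338.01] fill 0.7096185414767193
322 339
222 264
shift [-0.3112  0.2702 -0.0437]
turn [-8.0000e-02  5.2000e-01  1.1709e+02] xhead -132.41
```

```bash
python3 -m pendant '[[-0.032,0.026,-0.02,0,0,0,0],[-0.032,0.026,-0.01,0,0,0,0],[-0.032,0.026,-0.01,0,0,0,0],[-0.032,0.026,0,0,0,0,0],[-0.032,0.026,0,0,0,0,0],[-0.032,0.026,0,0,0,0,0],[-0.032,0.026,0,0,0,0,0],[-0.032,0.026,0,0,0,0,0],[-0.032,0.026,0,0,0,0,0],[-0.032,0.026,0,0,0,0,0],[0,0,0,0,0,8.36,0],[0,0,0,0,0,8.36,0]]'
python3 -m pendant '[[0,0,0,0,0,8.36,0],[0,0,0,0,0,8.36,0],[0,0,0,0,0,8.36,0],[0,0,0,0,0,8.36,0],[0,0,0,0,0,8.36,0],[0,0,0,0,0,8.36,0],[0,0,0,0,0,8.36,0],[0,0,0,0,0,8.36,0],[0,0,0,0,0,8.36,0],[0,0,0,0,0,8.36,0],[0,0,0,0,0,8.36,0],[0,0,0,0,0,8.36,0]]'
python3 - <<'E'
from kn import *
import pickle
s=arm.read_state();print(s['joints'].round(2))
d=snap('wrist');pickle.dump(d,open('k4.pkl','wb'));s=arm.read_state()
bore(d,zt=s['position'][2]-1.3,P0=s['position'][:2]);print(s['position'])
to([544.2,68.3,155],110.5)
E
```

```text
clock: 14.2
position: [541.4, 69.4, 221.6]
ee_rot: [-0.264, 0.964, 0.0, -0.002]
contact_force: [0.5, 0.3, -1.2]
gripper_width: 34.3
grasp_force: 60.1
clock: 15.4
position: [548.2, 49.1, 220.6]
ee_rot: [0.556, 0.831, 0.009, -0.015]
contact_force: [0.4, 0.9, -0.6]
gripper_width: 34.2
grasp_force: 60.1
[ 0.37  0.29 -0.21 -0.04 -1.07 -3.1 ]
bore [549.52  49.05] n 481 180 flat dist 2.59 heading -155.22 pix [325.1  338.08] fill 0.7062575933626709
[549.53109576  45.83502884 220.53239938]
shift [0.0205 0.0036 0.0663]
turn [-0.11 -2.04  1.59] xhead 112.09
```

Joint 6 is at its limit: the base offset makes its angle larger than I expected. I'll back off, set the knob down on clear bench and regrip it at a different tool heading.

```bash
python3 -m pendant '[[0,0,0,0,0,-8,0],[0,0,0,0,0,-8,0],[0,0,0,0,0,-8,0],[0,0,0,0,0,0,0]]'
python3 - <<'E'
from h import *
print(arm.read_state()['joints'].round(2));to([520,-80,70],135)
E
```

```text
clock: 15.85
position: [548.9, 47.5, 220.8]
ee_rot: [0.372, 0.928, 0.012, -0.012]
contact_force: [-0.6, 0.6, -1.3]
gripper_width: 33.9
grasp_force: 60.1
[ 0.36  0.29 -0.21 -0.04 -1.07 -2.68]
shift [-0.0718 -0.1141  0.1471]
turn [ 0.72 -1.81  1.32] xhead 136.33
```

```bash
python3 -m pendant '[[0,0,0,0.72,-1.81,0,0],[-0.017,-0.028,0,0,0,0,0],[-0.017,-0.028,0,0,0,0,0],[-0.017,-0.028,0.02,0,0,0,0],[-0.017,-0.028,0.03,0,0,0,0],[0,0,0.04,0,0,0,0],[0,0,0.04,0,0,0,0],[0,0,0.015,0,0,0,0],[0,0,0,0,0,0,0],[0,0,0,0,0,0,0]]'
python3 - <<'E'
from kn import *
to([520,-80,36.5]);s=arm.read_state()
d=snap('wrist');p=arm.read_state()['position'];bore(d,zt=p[2]-1.3,P0=p[:2])
E
```

```text
clock: 16.85
position: [522.4, -80.1, 77.0]
ee_rot: [0.372, 0.928, 0.001, 0.001]
contact_force: [0.0, 0.3, -0.4]
gripper_width: 34.2
grasp_force: 60.2
shift [ 0.0018 -0.0017  0.0405]
turn [0.14 0.11 0.  ] xhead 136.28
bore [522.25 -79.62] n 468 204 flat dist 1.51 heading -138.32 pix [324.47 335.73] fill 0.671826203680037
```

```bash
python3 -m pendant '[[0,0,0.02,0.1,0.1,0,0],[0,0,0.015,0,0,0,0],[0,0,0.004,0,0,0,0],[0,0,0.001,0,0,0,0],[0,0,0.001,0,0,0,0],[0,0,0,0,0,0,0]]'

```

```text
clock: 17.5
position: [522.9, -79.9, 36.9]
ee_rot: [0.372, 0.928, 0.001, 0.001]
contact_force: [0.3, -0.6, -0.9]
gripper_width: 34.2
grasp_force: 60.2
```

```bash
python3 -m pendant '[[0,0,0.001,0,0,0,0],[0,0,0,0,0,0,0]]'
python3 -m pendant '[[0,0,0.0005,0,0,0,0],[0,0,0,0,0,0,0]]'

```

```text
clock: 17.7
position: [522.4, -80.0, 35.3]
ee_rot: [0.372, 0.928, 0.001, 0.001]
contact_force: [-0.4, 0.4, -0.3]
gripper_width: 34.3
grasp_force: 60.2
clock: 17.9
position: [522.5, -80.0, 35.2]
ee_rot: [0.372, 0.928, 0.001, 0.0]
contact_force: [-2.1, 0.1, 4.7]
gripper_width: 33.8
grasp_force: 60.9
```

```bash
python3 -m pendant '[[0,0,0,0,0,0,0.045],[0,0,0,0,0,0,0.06],[0,0,0,0,0,0,0.06],[0,0,-0.025,0,0,0,0.06],[0,0,-0.04,0,0,0,0.06],[0,0,0,0,0,-8,0.06],[0,0,0,0,0,-8,0.06],[0,0,0,0,0,-8,0.06],[0,0,0,0,0,-8,0.06],[0,0,0,0,0,-8,0.06],[0,0,0,0,0,-8,0.06],[0,0,0,0,0,-8,0.06]]'
python3 -m pendant '[[0,0,-0.02,0,0,0,0.06],[0,0,0,0,0,0,0.06],[0,0,0,0,0,0,0.06]]'
python3 - <<'E'
from kn import *
d=snap('wrist');p=arm.read_state()['position'];c,a=bore(d,P0=(522,-80))
m,b=knob(d,P0=(522,-80))
to([*c,35.5])
im=d['image'];u,v=map(int,a);np.save('k5.npy',im)
g=cv2.cvtColor(im,cv2.COLOR_RGB2GRAY)
for r in g[v-36:v+36:3,u-36:u+36:3]: print(' '.join('%3d'%q for q in r))
E
```

```text
clock: 19.1
position: [522.1, -80.1, 99.3]
ee_rot: [-0.11, 0.994, 0.0, 0.0]
contact_force: [-0.3, -0.6, 0.0]
gripper_width: 60.1
grasp_force: 0.0
clock: 19.4
position: [522.2, -80.0, 119.5]
ee_rot: [-0.107, 0.994, 0.0, 0.001]
contact_force: [-0.1, 0.9, -0.7]
gripper_width: 60.0
grasp_force: 0.0
bore [522.84 -79.93] n 289 62 flat dist 4.85 heading 178.02 pix [320.05 258.75] fill 0.774668365404461
blob [ 287  207   66   77 3269] [319.9 245.6] pred 320 256
   outer 208 3684.0 ((322.129638671875, 244.61111450195312), 38.48748779296875)
   hole 15 15.5 ((329.5, 254.0), 3.6401548385620117)
   hole 80 261.0 ((317.5, 258.5), 12.349188804626465)
   hole 15 17.5 ((325.0, 239.0), 3.1623775959014893)
   hole 22 26.0 ((342.0, 236.5), 5.590270042419434)
   hole 19 23.5 ((301.0, 233.0625), 4.062600135803223)
   hole 24 36.0 ((336.5, 231.5), 5.522780418395996)
   hole 26 44.0 ((306.0, 228.0), 5.385264873504639)
   hole 27 48.5 ((330.5, 227.40908813476562), 5.613325119018555)
   hole 29 58.5 ((314.0, 226.0), 6.082862854003906)
   hole 45 93.5 ((322.5, 224.5), 7.106435298919678)
shift [-0.0009 -0.0002
[... 1649 characters left out ...]
 251 238 255 246  69  67  71
 77  68  75  70  66 180 247 245 249 250 252 251 252 252 251 250 252 240 253 241  66  70  70  70
 80  79  75  76  71  78 210 255 236 249 250 249 250 250 252 250 232 255 173  55  70  72  66  70
 71  71  71  74  72  60  63  95 255 255 233 230 224 209 234 255 245 210  72  71  67  67  72  64
 70  64  73  74  66  64  67  64  68  69 223 207 255 184 164 131  76  76  79  72  62  71  69  74
 63  74  73  72  70  69  73  73  73  78  84  81  87  92  87  85  79  76  79  70  68  69  71  73
 62  65  71  75  65  71  66  68  65  77  85  89  84  86  82  69  80  81  75  70  71  70  74  73
 62  72  68  68  63  63  65  63  70  77  80  85  85  82  77  69  73  80  76  75  73  69  63  59
```

```bash
python3 -m pendant '[[-0.001,0,0.03,0,0,0,0.06],[0,0,0.03,0,0,0,0.06],[0,0,0.024,0,0,0,0.06],[0,0,0,0,0,0,0.045],[0,0,0,0,0,0,0.038],[0,0,0,0,0,0,0.02],[0,0,0,0,0,0,0],[0,0,0,0,0,0,0],[0,0,0,0,0,0,0]]'
python3 -m pendant '[[0,0,-0.01,0,0,0,0],[0,0,-0.03,0,0,0,0],[0,0,-0.04,0,0,0,0],[0,0,-0.04,0,0,0,0],[0,0,0,0,0,0,0],[0,0,0,0,0,0,0]]'
python3 - <<'E'
from kn import *
d=snap('wrist');s=arm.read_state();p=s['position']
for zt in(p[2]-1.3,):
    bore(d,zt=zt,P0=p[:2])
to([544.2,68.3,160],167.5)
E
```

```text
clock: 20.35
position: [523.5, -79.8, 36.1]
ee_rot: [-0.108, 0.994, 0.0, 0.001]
contact_force: [-0.6, 0.3, -1.1]
gripper_width: 34.2
grasp_force: 59.7
clock: 20.95
position: [523.4, -79.7, 157.1]
ee_rot: [-0.107, 0.994, 0.001, 0.002]
contact_force: [-0.4, -0.5, -0.7]
gripper_width: 34.0
grasp_force: 59.9
bore [523.63 -80.16] n 572 92 flat dist 5.16 heading 178.26 pix [323.53 337.6 ] fill 0.6843666289838128
shift [-0.0528  0.1401 -0.0041]
turn [ 0.08  0.05 24.82] xhead -167.68
```

```bash
python3 -m pendant '[[-0.013,0.035,-0.009,0,0,0,0],[-0.013,0.035,0,0,0,0,0],[-0.013,0.035,0,0,0,0,0],[-0.013,0.035,0,0,0,0,0],[0,0,0,0,0,8.27,0],[0,0,0,0,0,8.27,0],[0,0,0,0,0,8.28,0],[0,0,0,0,0,0,0],[0,0,0,0,0,0,0]]'
python3 - <<'E'
from kn import *
d=snap('wrist');s=arm.read_state();p=s['position']
bore(d,zt=p[2]-1.3,P0=p[:2]);print(p,s['joints'].round(2))
to([544.2,68.3,150],167.5)
E
```

```text
clock: 21.9
position: [543.4, 67.7, 163.4]
ee_rot: [0.107, 0.994, -0.0, -0.001]
contact_force: [0.4, 0.4, -1.6]
gripper_width: 34.5
grasp_force: 60.1
bore [542.76  67.94] n 483 90 flat dist 5.35 heading 153.76 pix [320.57 336.74] fill 0.7047387719102278
[543.53093403  67.73376052 163.6955069 ] [ 0.42  0.34 -0.31 -0.   -0.92 -2.21]
shift [-0.0005  0.0007  0.0137]
turn [-0.01 -0.06  0.16] xhead 167.66
```

```bash
python3 -m pendant '[[-0.0008,0.0004,0.009,0,0,0,0],[0,0,0.008,0,0,0,0],[0,0,0,0,0,0,0]]'
python3 -m pendant '[[0,0,0.003,0,0,0,0],[0,0,0.003,0,0,0,0],[0,0,0,0,0,0,0]]'
```

```text
clock: 22.25
position: [543.7, 67.7, 145.7]
ee_rot: [0.109, 0.994, -0.0, -0.001]
contact_force: [0.2, 1.1, -2.3]
gripper_width: 34.4
grasp_force: 60.1
clock: 22.55
position: [544.7, 68.2, 141.2]
ee_rot: [0.109, 0.994, 0.0, 0.0]
contact_force: [-0.2, -0.5, -0.8]
gripper_width: 34.3
grasp_force: 60.1
```

```bash
python3 -m pendant '[[0,0,0.002,0,0,0,0],[0,0,0.002,0,0,0,0],[0,0,0,0,0,0,0]]'
```

```text
clock: 22.85
position: [544.7, 68.2, 137.4]
ee_rot: [0.109, 0.994, 0.0, 0.0]
contact_force: [0.2, -0.5, -0.6]
gripper_width: 34.1
grasp_force: 60.1
```

It's sliding onto the shaft without force, with the underside about 7 mm below the tip.

```bash
python3 -m pendant '[[0,0,0.004,0,0,0,0],[0,0,0.004,0,0,0,0],[0,0,0.004,0,0,0,0],[0,0,0.003,0,0,0,0],[0,0,0,0,0,0,0]]'
python3 -m pendant '[[0,0,0.002,0,0,0,0],[0,0,0.002,0,0,0,0],[0,0,0.002,0,0,0,0],[0,0,0,0,0,0,0]]'
```

```text
clock: 23.35
position: [544.6, 68.1, 121.9]
ee_rot: [0.109, 0.994, 0.0, -0.0]
contact_force: [-0.5, -0.2, -1.2]
gripper_width: 34.2
grasp_force: 60.1
clock: 23.75
position: [545.2, 68.3, 117.5]
ee_rot: [0.108, 0.994, 0.0, 0.001]
contact_force: [-2.3, 0.1, 6.6]
gripper_width: 34.6
grasp_force: 60.8
```

```bash
python3 -m pendant '[[0,0,0.002,0,0,0,0],[0,0,0.002,0,0,0,0],[0,0,0,0,0,0,0]]'
python3 -m pendant '[[0,0,0.001,0,0,0,0],[0,0,0.001,0,0,0,0],[0,0,0,0,0,0,0]]'
```

```text
clock: 24.05
position: [545.3, 68.3, 114.1]
ee_rot: [0.108, 0.994, 0.0, 0.001]
contact_force: [-3.3, 1.0, 9.1]
gripper_width: 34.4
grasp_force: 61.1
clock: 24.35
position: [545.3, 68.3, 112.5]
ee_rot: [0.108, 0.994, 0.0, 0.001]
contact_force: [-4.0, 0.7, 11.0]
gripper_width: 34.1
grasp_force: 61.3
```

```bash
python3 -m pendant '[[0,0,0.001,0,0,0,0],[0,0,0.001,0,0,0,0],[0,0,0,0,0,0,0]]'
python3 -m pendant '[[0,0,0.001,0,0,0,0],[0,0,0,0,0,0,0],[0,0,0,0,0,0,0]]'
```

```text
clock: 24.65
position: [545.3, 68.3, 111.7]
ee_rot: [0.108, 0.994, 0.0, 0.001]
contact_force: [-6.2, 0.5, 15.5]
gripper_width: 34.3
grasp_force: 62.1
clock: 24.95
position: [545.4, 68.3, 111.6]
ee_rot: [0.108, 0.994, 0.0, 0.002]
contact_force: [-7.7, 0.7, 21.3]
gripper_width: 34.2
grasp_force: 62.6
```

The knob is on the hard stop at 21 N. I'll ease the small side load and take the last look.

```bash
python3 -m pendant '[[0.0006,0,0,0,0,0,0],[0,0,0,0,0,0,0],[0,0,0,0,0,0,0],[0,0,0,0,0,0,0]]'
python3 -c "
from h import *
d=snap('wrist','fin.png');t=snap('top')
a=cv2.cvtColor(d['image'],cv2.COLOR_RGB2BGR)[100:,130:530]
b=cv2.resize(cv2.cvtColor(t['image'],cv2.COLOR_RGB2BGR)[175:275,145:275],None,fx=3,fy=3)
o=np.zeros((380,790,3),np.uint8);o[:380,:400]=a;o[:300,400:790]=b
cv2.imwrite('pics/fin.png',o)"
```

```text
clock: 25.35
position: [545.3, 68.3, 111.6]
ee_rot: [0.108, 0.994, 0.0, 0.002]
contact_force: [-5.5, -0.7, 20.3]
gripper_width: 34.3
grasp_force: 62.3
```

View pics/fin.png

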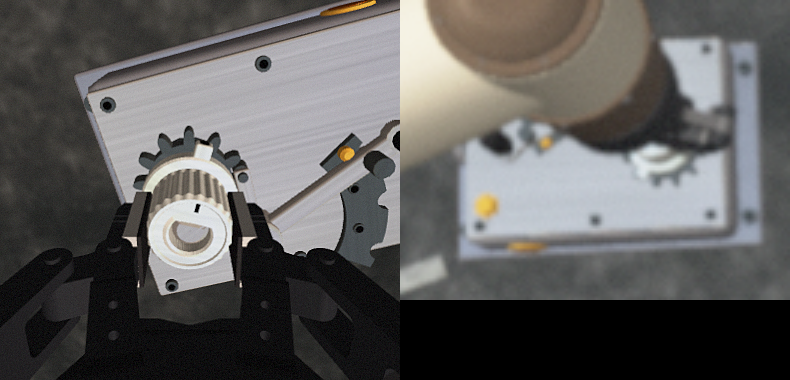

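The picture shows the lever beside the stud and the knob over the wheel. I'll check numerically that the shaft's tip fills the bore.

```bash
python3 - <<'E'
from h import *
im=cv2.imread('pics/fin.png',0)[203:268:3,148:232:3]
for r in im: print(' '.join('%3d'%q for q in r))
d=arm.get_image('wrist')
for P in([544.2,68.2,108],[544.2,68.2,110]): u,v=proj(d,P);print('tip in crop',u-130,v-100)
print(arm.read_state()['position'],arm.read_state()['contact_force'])
E
```

```text
25  99  93  81  81 134 162 178 215 230 222 224 219 218 220 226 202 210 227 225 214 217 211 148 162 127 156  10
 17 104  96 165 136 128 222 227 219 225 226 221 224 224 223 227   4  66 228 207 219 223 203 193 227 157 145  70
 20  97 104 145 184 225 214 220 218 220 221 224 224 223 226 240   0 189 221 223 224 199 229 226 223 202 124 132
 41 104 137 187 228 209 226 226 222 222 220 218 218 221 224 217 123 242 223 225 224 227 218 225 226 203 214 181
 84 147 148 226 218 226 224 224 222 223 222 220 216 219 219 216 219 222 224 224 224 226 224 219 220 226 220 197
 98 149 231 220 225 226 224 216 215 226 220 222 225 223 224 223 224 218 220 216 213 215 220 222 198 227 226 189
139 192 226 230 229 223 220 208 219 131 173 188 221 230 224 224 223 220 221 220 220 226 220 220 224 175 225 210
144 233 228 223 222 226 201 216 131 115 128 167 163 165 164 164 187 219 229 228 223 222 224 225 224 207 222 219
170 221 221 224 222 213 198 223 120 116 178 176 176 174 175 172 165 165 175 147 184 226 226 226 226 230 205 226
174 222 228 227 225 188 207 177 128 110 176 173 175 175 162 170 176 174 179 176 134 154 226 2
[... 837 characters left out ...]
4 222 210 206 212 208 203 180 196 223 225 224 226 229 227 127 229 199 188 163
 78 175 178 174 220 213 199 213 213 213 215 213 216 220 225 224 222 221 218 218 225 202 133 227 225 182 184 192
110 174 175 174 169 217 217 188 205 215 213 215 215 215 215 217 216 221 232 225 122 193 226 195 171 172 179 191
 81 180 178 176 177 175 187 221 209 190 186 194 201 223 220 211 188 153 125 199 233 230 175 176 180 183 176 180
 38 185 175 175 181 177 179 175 186 224 225 219 218 199 201 217 218 219 220 200 173 176 179 181 183 183 179 187
tip in crop 189.67058085698244 229.929372945914
tip in crop 189.6830915847313 232.8109426967423
[545.30845127  68.34756411 111.59878826] [-7.30881087  0.43867732 20.87070924]
```

A flat, uniform D-face with its chamfer fills the bore, so the knob is on the shaft and pressed home.

```bash
python3 -c "
from bench import arm
print(arm.job_done())"
```

```text
the job is handed in; nothing more can be done
None
```

I handed the job in at about 25 s: the lever is locked in the studded notch, and the knob is on the D-shaft, held against the collar's stop at about 21 N and still gripped; I set it down and regripped it once on the way because joint 6 reached its limit.

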